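# Slide the saucepan onto the cooking ring and switch the hob on

### The arm

A 6-joint arm with a two-finger parallel gripper is mounted at the origin on the work surface. World frame = base frame: x ahead of the robot, y to its left, z up, the work surface at z = 0. Lengths are in mm, angles in degrees, forces in N, time in s.
With the tool pointing down it reaches from about 350 to 850 mm from the base axis. Payload 8.1 kg.
Tool frame: the origin (TCP) lies midway between the tips of the shut fingers; the grasp point (between the pads) lies 19 mm behind it; z points along the fingers, y is the direction in which the jaws open and shut (so a half turn about z gives the same grasp; the last joint's range is limited). The gripper opens to 85 mm and grips with 20 to 120 N. Pads are 22 mm wide; open, the fingers measure 114 mm over their backs; the gripper's body (76 mm by 85 mm) begins 54 mm behind the grasp point. The pads swing forward as they close: fully open they stand 13 mm farther back than shut.
Start: joints at [-79.263, 7.471, 85.268, -0, 87.261, -4.893], TCP at [161.678, -577.811, 231.292] pointing down, gripper open.
Joint ranges: [-169.43, 169.43], [-51.17, 129.36], [1.28, 143.12], [-76.62, 256.62], [0, 156.53], [-152.29, 152.29]. Speed limits (degrees/s): [136.94, 136.94, 159.86, 180, 180, 180].

### API

Orientations are given as [roll, pitch, yaw] about the fixed x, y, z axes, in that order (R = Rz(yaw) Ry(pitch) Rx(roll)).
In Python, from bench import r gives the robot as it stands.
- The arm moves only by the tool carry_out, never from a script. Its argument "increments" is a list of rows, each a list of 3 entries, a list of its own where there are three numbers: the shift along the tool's x, y, z in m, then the turn, a rotation vector about the tool's x, y, z in rad, then the closure, from 0 (fully open) to 1 (shut). A call has 1 to 12 rows; each row shifts and turns the pose as measured when the row begins, along the tool's axes as they then stand; what a row does not reach is not made up. A row lasts 1/10 s, in which the tool goes at most 50 mm and 8.59 degrees, less where a joint would pass 70% of its speed; a pose out of reach is approached as far as the arm can. A call with a gripper value outside its range is refused whole. The fingers move at their own pace and stop on an object; "newtons" is the grip in N (left out, the last holds). Time passes only in rows, so rows that do not move let the fingers close. It gives the time, the measured TCP pose, the force and the opening at its end, in the units of the state.
- r.sense(): the state, without advancing time (a new reading comes with each control period).
- r.snapshot(name): name is "side" or "top" or "wrist"; returns a dict with "image" (480x640x3 uint8, blue, green, red), "vertical_fov" (degrees; the focal length in pixels is half the picture's height over the tangent of half this angle, whatever the lens; pixels are square), "cx", "cy" (the principal point, pixels), "rvec" (rotation vector, rad) and "tvec" (3), from world to camera coordinates, as OpenCV has them. Camera axes: x right, y down, z forward; pixel columns grow to the right and rows downward; lengths in mm; the calibration is good to about 2 mm. The wrist camera is an equidistant fisheye: a pixel r from the principal point sees the ray r / f radians off the axis. A picture is of the moment at which its call begins. There is no depth.
- r.hand_in(): hands the job in, once; it reports no verdict.
The state is a dict: "time": time; "joint_pos": joint angles; "qd": joint speeds; "joint_efforts": joint torques, N m; "tool_pos": TCP position; "tcp_rot": TCP orientation; "ft_force": force on the tool from outside, world axes, zero at the start; "wrist_torque": the same for the moment, N m; "finger_gap": finger opening in mm.
Only numpy, scipy, OpenCV 4.12 (cv2) and the standard library are available. Lean on these libraries where they do the work, as an engineer would, in place of code of your own. Each camera call takes 0.05 s, during which the arm holds its last target.

### The job

The saucepan was set down short of the cooking ring on the induction hob. Push it gently along the glass, without lifting it, until it stands centred in the ring with none of its base over the ring's line, and only then press the hob's raised on button all the way down and let it come up again. Leave the mug, the bowl and the jar where they are.

Things in the scene. Friction and masses are not known exactly. Their poses are not given: they have to be found in the camera images.
- hob: portable induction hob, black, 380 mm deep (its x), 290 mm wide (its y), 60 mm high, fixed to the worktop; the glass top is flat and level. Origin: centre of its underside, on the worktop. Its +x points to its back, away from the control strip; the strip takes the front 70 mm of the glass (its -x end) and faces the robot.
- ring (a point): centre of the cooking ring, on the glass surface, 60 mm above the worktop: a white printed circle, inner radius 88 mm, line 3 mm wide, with a small cross at its centre and four short ticks just outside it. It lies 50 mm behind the hob's centre.
- saucepan: open steel saucepan, loose, 0.6 to 0.95 kg: straight side 160 mm across, flat base 150 mm, 75 mm high. Origin: centre of its underside, on the glass. z is up; +x runs along its one long black handle (22 mm wide, its end 240 mm from the pan's axis, 50 to 81 mm above the base), which starts out to a side or the back of the hob. The bare side by the control strip is free; sliding takes 2 to 8 N.
- power_top (a point): centre of the top face of the on button: a round white key of 26 mm diameter with a red dot and a steel rim, the only raised key on the control strip, standing 6 mm proud of the glass, 200 mm in front of the ring's centre along the hob's depth and 70 mm to the hob's right (its -y)
- power (a joint): travel of the on button in m: 0 released, 0.004 fully down; sprung, begins to move at about 1.8 N, fully down at about 4.6 N, comes back by itself
- mug: red mug, 80 mm across, 88 mm high, standing loose on the worktop beside the hob; origin at the centre of its underside; leave it alone
- bowl: blue ceramic bowl, 116 mm across, 55 mm high, standing loose on the worktop beside the hob; origin at the centre of its underside; leave it alone
- jar: amber jar with a black cap, 48 mm across, 90 mm high, standing loose on the worktop beside the hob; origin at the centre of its underside; leave it alone

How it is judged:
By the outcome, as a careful person would: the job done as asked, in the order asked, and still so for the second after the job is handed in, with the robot touching nothing.
It also fails if it takes over 54 s, if anything falls off the work surface, if the arm or the gripper's body presses on something with over 40 N, if the wrist force passes 120 N, or if a joint passes its speed limit or range.

## Working session

There is one attempt and no reset: what is moved stays moved. The work goes in short steps, Python scripts to look and compute and a tool call to move; the robot and the scene stay as the last step left them, time stands still between calls to the robot, and variables do not carry over. Pictures are saved under pics/ and viewed, and the job is handed in when it is done.

Besides the shell and the picture viewer there is one more tool, called as name([rows], argument=value, ...), one row to a line, values as JSON. carry_out: Moves the arm, as the interface text tells. Its arguments: {"type":"object","properties":{"increments":{"type":"array"},"newtons":{"type":"number"}},"required":["increments"]}

```bash
mkdir -p pics; ls
python3 - <<'E'
from bench import r
import cv2
for n in ["side","top","wrist"]:
    s=r.snapshot(n); cv2.imwrite(f"pics/{n}0.png",s["image"]); print(n,s["vertical_fov"],s["cx"],s["cy"],s["rvec"],s["tvec"])
print(r.sense())
E
```

```text
pics
side 44.79211941068092 311.5377219946634 247.71458987001378 [ 0.97512239 -2.38991835  1.1361429 ] [438.70251651 314.50451538 915.52314905]
top 43.45734463575094 315.9077782402294 239.041831308723 [ 2.07225049 -2.16294727  0.22461274] [  55.17764099  574.0568448  1127.63317803]
wrist 65.70646984690485 320.38080736681354 244.25746501329084 [-2.32344868  1.76254103  0.24506818] [-599.54913853  -35.34005327  378.46773729]
{'time': 0.15, 'joint_pos': array([-7.92625752e+01,  7.50604238e+00,  8.53173774e+01, -1.09330799e-03,
        8.72611545e+01, -4.88973325e+00]), 'qd': array([ 0.01972317, -0.18300142, -0.18400663, -0.0330161 ,  0.04313612,
       -0.10748195]), 'joint_efforts': array([ 2.40092675e-03, -5.70061684e+01, -5.01157701e+01,  3.22479400e-05,
        9.59221332e-03,  9.67645701e-05]), 'tool_pos': array([ 161.59200929, -577.37437214,  230.45299648]), 'tcp_rot': array([-1.79915640e+02, -6.12096704e-03,  1.56272066e+01]), 'ft_force': array([ 1.48963483,  0.53237766, -0.14121573]), 'wrist_torque': array([ 0.01053009, -0.01821912,  0.01570865]), 'finger_gap': 85.32918454927774}
```

View pics/top0.png

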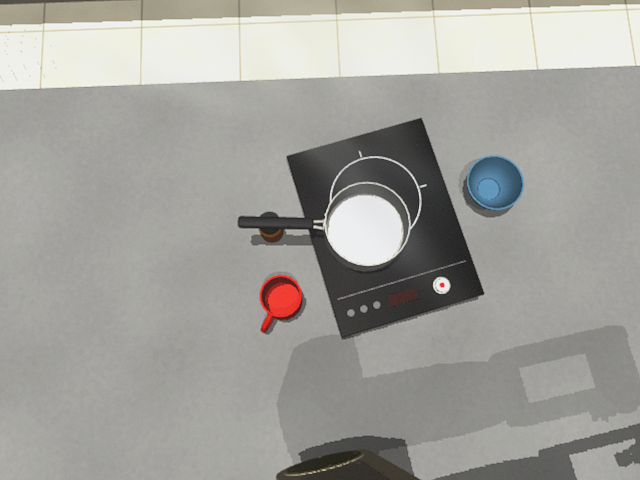

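View pics/side0.png

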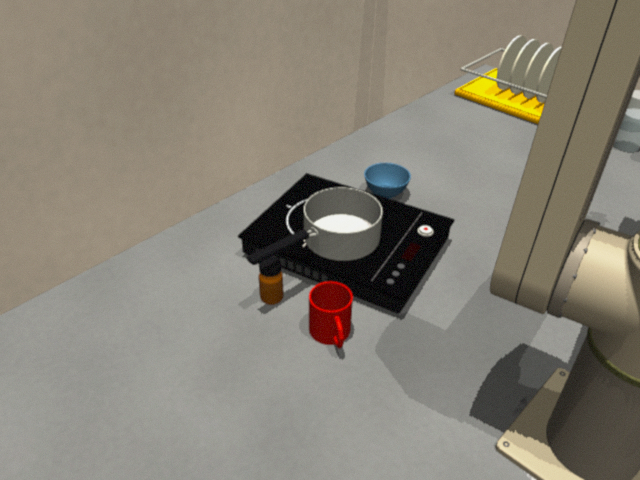

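The top view shows the ring around (376,200), the pan around (367,228) with its handle to the left over the jar, and the button at (442,285). Next I'll enlarge it to measure.

```bash
cat > h.py <<'E'
import numpy as np, cv2
def cam(s):
    f=240/np.tan(np.radians(s["vertical_fov"]/2)); K=np.array([[f,0,s["cx"]],[0,f,s["cy"]],[0,0,1]])
    R=cv2.Rodrigues(np.array(s["rvec"],float))[0]; return K,R,np.array(s["tvec"],float)
def toworld(s,uv,z):
    K,R,t=cam(s); uv=np.atleast_2d(uv).astype(float)
    d=(np.linalg.inv(K)@np.c_[uv,np.ones(len(uv))].T); d=(R.T@d).T; c=-R.T@t
    return c+d*((z-c[2])/d[:,2])[:,None]
def proj(s,P):
    K,R,t=cam(s); return cv2.projectPoints(np.atleast_2d(P).astype(float),cv2.Rodrigues(R)[0],t,K,None)[0][:,0]
E
python3 - <<'E'
import cv2
im=cv2.imread("pics/top0.png"); c=im[110:345,230:500]
cv2.imwrite("pics/c0.png",cv2.resize(c[0:180],None,fx=2.95,fy=2.95,interpolation=cv2.INTER_CUBIC))
E
python3 - <<'E'
from bench import r
from h import *
s=r.snapshot("top")
c=toworld(s,[(288,157),(421,119),(483,294),(342,338)],60);print(c)
for i in range(4): print(np.linalg.norm(c[i]-c[(i+1)%4]))
print(c.mean(0))
print("button",toworld(s,(442,285),66)); print("pan bottomish",toworld(s,(367,226),135))
print(toworld(s,[(239,222),(316,224)],141))
E
```

```text
[[ 747.30312341   79.66692526   60.        ]
 [ 817.77526805 -195.82191386   60.        ]
 [ 453.53088304 -287.38322392   60.        ]
 [ 381.39341947  -10.72710457   60.        ]]
284.35967304225363
375.576151420365
285.90631687083396
376.90979300616806
[ 600.00067349 -103.56632927   60.        ]
button [[ 473.64316776 -208.32958401   66.        ]]
pan bottomish [[580.7259709  -63.90493358 135.        ]]
[[596.8801936  171.55499578 141.        ]
 [587.11476829  30.21044359 141.        ]]
```

View pics/c0.png

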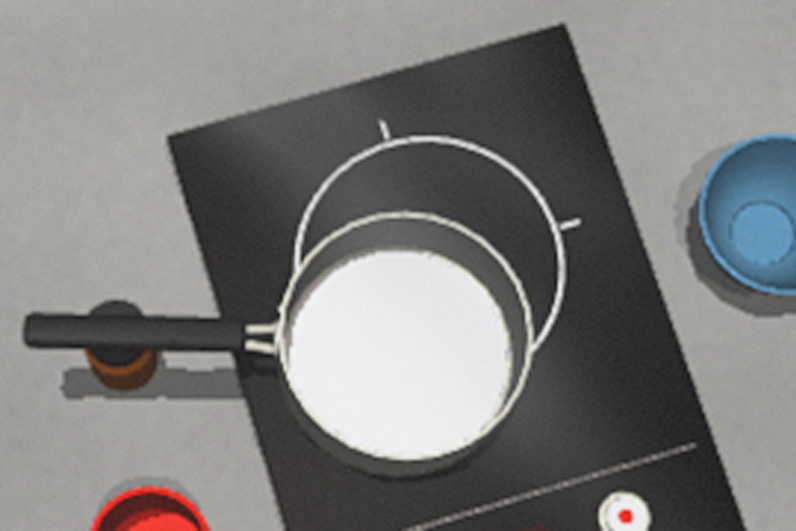

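```bash
cat > fit.py <<'E'
from h import *
from scipy.optimize import least_squares
def circ(s,pts,z,R=None):
    P=toworld(s,pts,z)[:,:2]
    f=(lambda p: np.hypot(*(P-p[:2]).T)-(p[2] if R is None else R))
    o=least_squares(f,[*P.mean(0),80],loss="soft_l1"); return o.x, np.round(f(o.x),1)
E
python3 - <<'E'
from bench import r
from fit import *
s=r.snapshot("top")
k=lambda a:(np.array(a,float)+.5)/2.95-.5+[230,110]
ring=k([(300,250),(325,195),(360,160),(425,138),(485,153),(530,190),(558,230),(562,265),(553,315)])
rim=k([(404,213),(281,345),(300,265),(531,340),(505,260),(350,228),(460,232),(410,460),(300,410),(490,430)])
print(circ(s,ring,60)); print(circ(s,ring,60,89.5)); print(circ(s,rim,135)); print(circ(s,rim,135,79))
im=s["image"].copy()
a=np.linspace(0,2*np.pi,200)
def draw(c,R,z,col):
    p=proj(s,np.c_[c[0]+R*np.cos(a),c[1]+R*np.sin(a),a*0+z]); 
    big=(p-[230,110]+.5)*2.95-.5
    cv2.polylines(B,[np.int32(np.round(big*8))],True,col,1,cv2.LINE_AA,3)
B=cv2.resize(im[110:310,230:500],None,fx=2.95,fy=2.95,interpolation=cv2.INTER_CUBIC)
rc=circ(s,ring,60,89.5)[0]; pc=circ(s,rim,135,79)[0]
draw(rc,89.5,60,(0,0,255)); draw(pc,80,135,(0,255,0)); draw(pc,75,60,(255,255,0)); draw((473.6,-208.3),13,66,(255,0,255))
# Side
cv2.imwrite("pics/c1.png",B)
s=r.snapshot("side"); im=s["image"]
B=cv2.resize(im[110:310,230:500],None,fx=2.95,fy=2.95,interpolation=cv2.INTER_CUBIC)
draw(rc,89.5,60,(0,0,255)); draw(pc,80,135,(0,255,0)); draw(pc,75,60,(255,255,0));draw((473.6,-208.3),13,66,(255,0,255))
cv2.imwrite("pics/c2.png",B)
E
```

```text
(array([650.78253618, -92.36010658,  88.52264653]), array([ 0.8, -1.6, -0.3,  1.9, -0.1, -1.8,  1.6, -0. , -0.3]))
(array([649.70189522, -92.01966474,  80.        ]), array([-0.3, -2.2, -0.5,  2. ,  0.1, -1.9,  1.2, -0.7, -1.4]))
(array([585.44842582, -64.03386757,  79.24801443]), array([ 1. , -1.3,  0.8, -0.1,  1.7, -1.3, -2.5, -0.4,  2. , -0. ]))
(array([585.38158975, -64.12540559,  80.        ]), array([ 1.3, -1. ,  1.1,  0. ,  2. , -1. , -2.2, -0.2,  2.3,  0.1]))
```

View pics/c1.png

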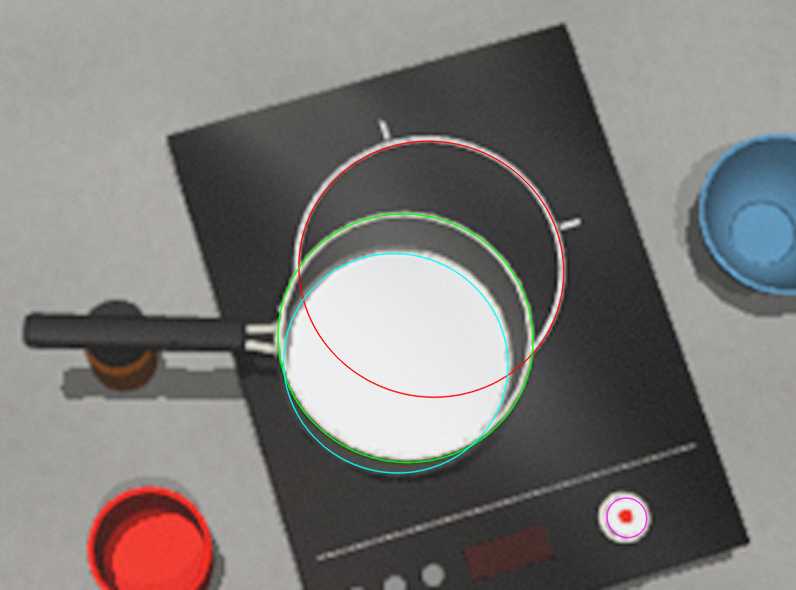

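View pics/c2.png

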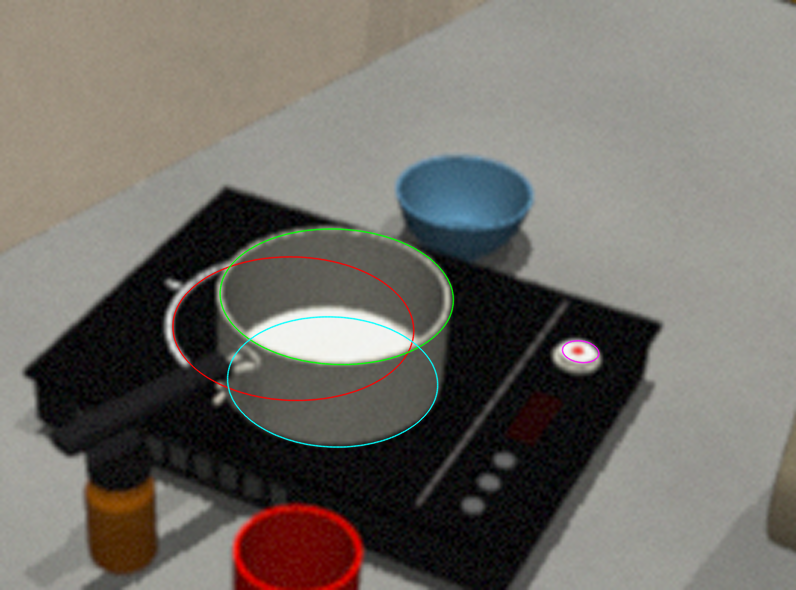

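Run:
```python
from bench import r
from h import *
s=r.snapshot("top")
print("mug",toworld(s,(282,296),88),"bowl",toworld(s,(495,183),55),"jar", toworld(s,(272,223),90))
```

```text
mug [[463.15266077  99.42394033  88.        ]] bowl [[ 676.55732786 -335.27525945   55.        ]] jar [[604.50513945 114.08371423  90.        ]]
```

carry_out([
  [[0,0,0],[0,0,0.112],0],
  [[0,0,0],[0,0,0.112],0],
  [[0,0,0],[0,0,0.112],0],
  [[0,0,0],[0,0,0.112],0],
  [[0,0,0],[0,0,0.112],0],
  [[0,0,0],[0,0,0.112],0],
])

```text
time: 0.95
tool_pos: [161.6, -577.5, 230.7]
tcp_rot: [-180.0, 0.0, -24.2]
ft_force: [-0.1, -0.9, -0.3]
finger_gap: 85.5
```

carry_out([
  [[0.004,-0.04,0],[0,0,-0.026],0],
  [[0.004,-0.04,0],[0,0,0],0],
  [[0.004,-0.04,0],[0,0,0],0],
  [[0.004,-0.04,0],[0,0,0],0],
  [[0.004,-0.04,0],[0,0,0],0],
  [[0.004,-0.04,0],[0,0,0],0],
  [[0.004,-0.04,0],[0,0,0],0],
  [[0.004,-0.04,0],[0,0,0],0],
  [[0.004,-0.04,0],[0,0,0],0],
  [[0.004,-0.04,0],[0,0,0],0],
  [[0.004,-0.04,0],[0,0,0],0],
  [[0.004,-0.04,0],[0,0,0],0],
])

```text
time: 2.15
tool_pos: [399.6, -143.3, 230.7]
tcp_rot: [180.0, -0.2, -23.5]
ft_force: [0.5, -0.1, 0.2]
finger_gap: 85.4
```

```bash
cat > to.py <<'E'
import sys
from bench import r
import numpy as np
from scipy.spatial.transform import Rotation as Ro
t=np.array([float(a) for a in sys.argv[1:4]]); s=r.sense()
R=Ro.from_euler("xyz",s["tcp_rot"],degrees=True)
w=Ro.from_euler("xyz",[180,0,float(sys.argv[4])],degrees=True)
print(s["time"],"pose",s["tool_pos"].round(1),s["tcp_rot"].round(1),"F",s["ft_force"].round(1))
print("shift tool mm",R.inv().apply(t-s["tool_pos"]).round(1),"turn rad",(R.inv()*w).as_rotvec().round(4))
E
python3 to.py 489 -23 231 -22.6
```

```text
2.15 pose [ 399.6 -143.3  230.7] [180.   -0.2 -23.5] F [ 0.5 -0.1  0.2]
shift tool mm [  34.  -146.    -0.2] turn rad [ 0.0002 -0.0038 -0.016 ]
```

carry_out([
  [[0.008,-0.036,0],[0,0,-0.016],0],
  [[0.008,-0.036,0],[0,0,0],0],
  [[0.008,-0.036,0],[0,0,0],0],
  [[0.008,-0.036,0],[0,0,0],0],
  [[0,0,0],[0,0,0],0],
])

```text
time: 2.65
tool_pos: [489.2, -12.8, 232.0]
tcp_rot: [-179.9, -0.4, -22.3]
ft_force: [-0.9, -0.7, 0.2]
finger_gap: 85.6
```

```bash
python3 to.py 487 -23 78 -22.6
python3 - <<'E'
from bench import r
import cv2
s=r.snapshot("top");cv2.imwrite("pics/t2.png",s["image"])
E
```

```text
2.65 pose [489.2 -12.8 232. ] [-179.9   -0.4  -22.3] F [-0.9 -0.7  0.2]
shift tool mm [  0.7  10.5 154. ] turn rad [-0.0016 -0.0075  0.0057]
```

View pics/t2.png

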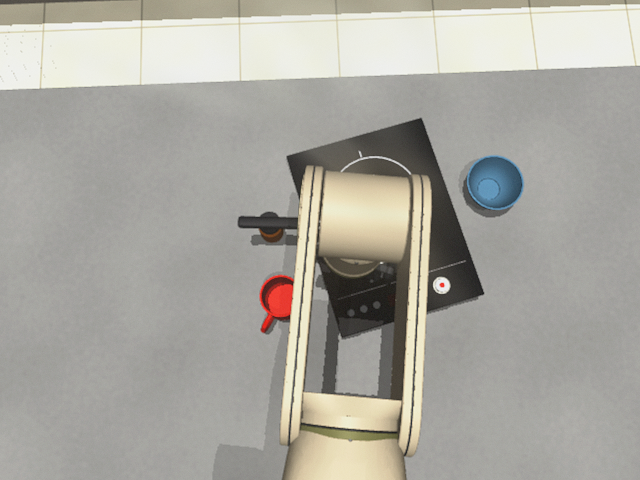

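carry_out([
  [[0,0.005,0.03],[0,0,0],0],
  [[0,0.005,0.03],[0,0,0],0],
  [[0,0,0.03],[0,0,0],0],
  [[0,0,0.025],[0,0,0],0],
  [[0,0,0.02],[0,0,0],0],
  [[0,0,0.008],[0,0,0],0],
  [[0,0,0],[0,0,0],0],
])

```text
time: 3.4
tool_pos: [484.1, -30.0, 86.5]
tcp_rot: [179.9, -0.6, -22.5]
ft_force: [-0.4, 0.4, 1.5]
finger_gap: 85.5
```

```bash
python3 to.py 487 -23 80 -22.6
python3 - <<'E'
from bench import r
import cv2
s=r.snapshot("side");cv2.imwrite("pics/s3.png",cv2.resize(s["image"][110:310,200:470],None,fx=2.95,fy=2.95,interpolation=cv2.INTER_CUBIC))
s=r.snapshot("wrist");cv2.imwrite("pics/w3.png",s["image"])
E
```

```text
3.4 pose [484.1 -30.   86.5] [179.9  -0.6 -22.5] F [-0.4  0.4  1.5]
shift tool mm [-0.1 -7.6  6.4] turn rad [ 0.0016 -0.0113  0.0026]
```

View pics/s3.png

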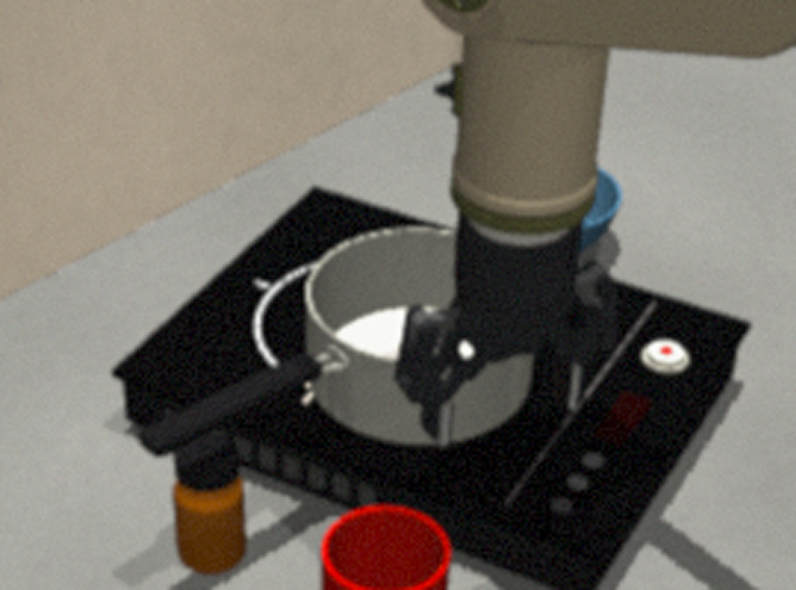

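View pics/w3.png

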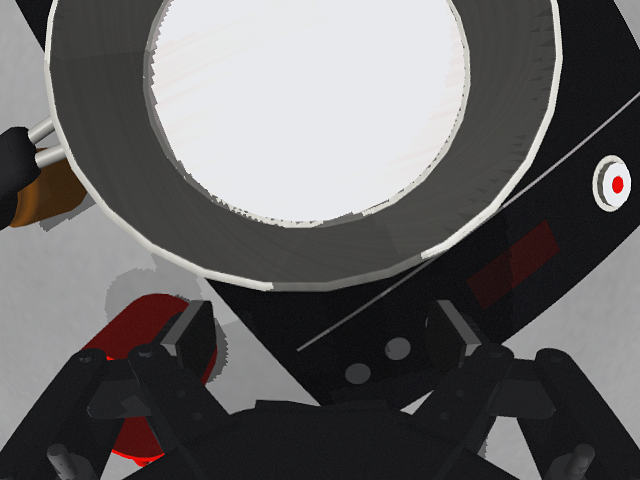

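carry_out([
  [[0,-0.004,0.004],[0,0,0],0],
  [[0,-0.004,0.003],[0,0,0],0],
  [[0.004,0,0],[0,0,0],0],
  [[0.004,0,0],[0,0,0],0],
  [[0.004,0,0],[0,0,0],0],
  [[0.002,0,0],[0,0,0],0],
  [[0,0,0],[0,0,0],0],
])

```text
time: 4.2
tool_pos: [506.8, -28.2, 85.7]
tcp_rot: [-179.9, -1.3, -22.4]
ft_force: [-1.2, -0.2, 0.5]
finger_gap: 85.3
```

```bash
python3 to.py 578 -60.7 80 -22.6
python3 - <<'E'
from bench import r
import cv2
s=r.snapshot("wrist");cv2.imwrite("pics/w4.png",s["image"])
E
```

```text
4.2 pose [506.8 -28.2  85.7] [-179.9   -1.3  -22.4] F [-1.2 -0.2  0.5]
shift tool mm [78.1  2.9  7.4] turn rad [-0.001  -0.0219  0.0035]
```

View pics/w4.png

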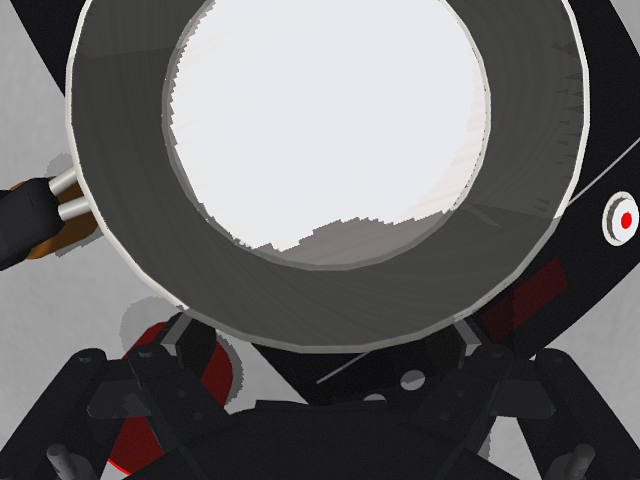

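carry_out([
  [[0.003,0,0.002],[0,-0.011,0],0],
  [[0.003,0,0.002],[0,-0.006,0],0],
  [[0.003,0,0.002],[0,0,0],0],
  [[0.004,0,0.001],[0,0,0],0],
  [[0.004,0,0],[0,0,0],0],
  [[0.004,0,0],[0,0,0],0],
  [[0.004,0,0],[0,0,0],0],
  [[0.004,0,0],[0,0,0],0],
])

```text
time: 5.05
tool_pos: [528.5, -38.7, 76.4]
tcp_rot: [179.9, 0.8, -22.5]
ft_force: [-9.2, 3.7, 9.8]
finger_gap: 85.1
```

```bash
python3 to.py 578 -60.7 80 -22.6
python3 - <<'E'
from bench import r
import cv2
s=r.snapshot("wrist");cv2.imwrite("pics/w5.png",s["image"])
s=r.snapshot("side");cv2.imwrite("pics/s5.png",cv2.resize(s["image"][110:310,200:470],None,fx=2.95,fy=2.95,interpolation=cv2.INTER_CUBIC))
E
```

```text
5.05 pose [528.5 -38.7  76.4] [179.9   0.8 -22.5] F [-9.2  3.7  9.8]
shift tool mm [54.   1.4 -4.3] turn rad [0.0022 0.0131 0.0024]
```

View pics/w5.png

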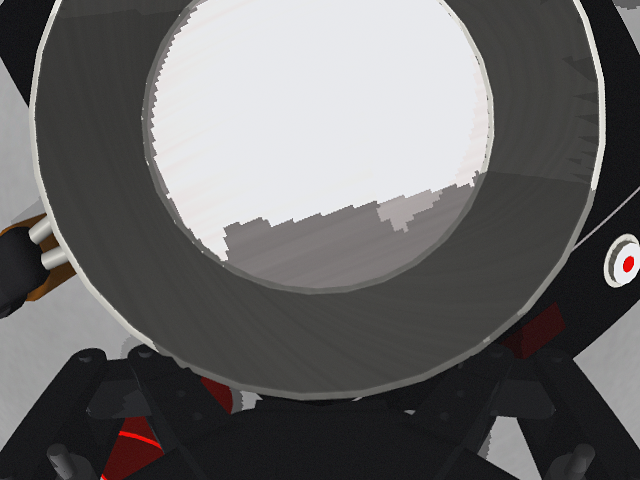

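View pics/s5.png

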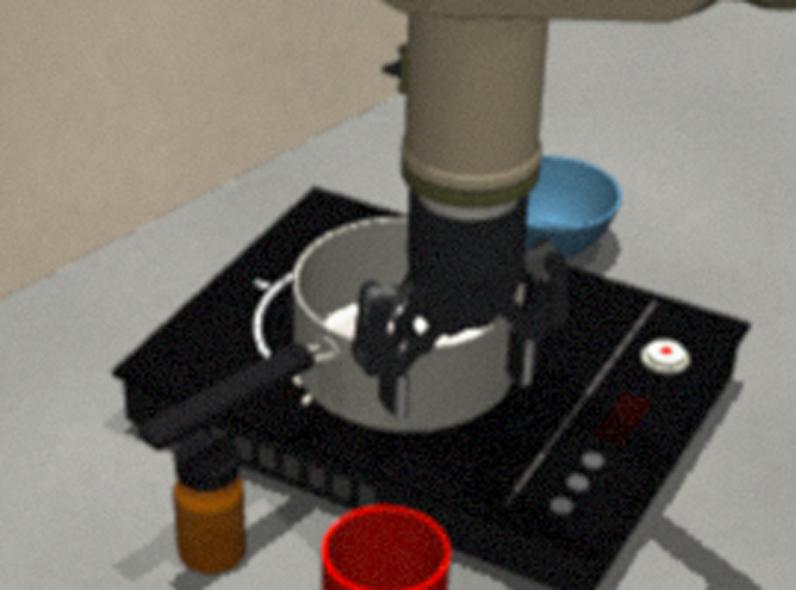

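carry_out([
  [[-0.004,0,-0.003],[0,0.007,0],0],
  [[-0.003,0,-0.003],[0,0.006,0],0],
  [[0,0,-0.002],[0,0,0],0],
  [[0,0,-0.001],[0,0,0],0],
  [[0,0,0],[0,0,0],0],
])

```text
time: 5.65
tool_pos: [522.5, -36.2, 85.7]
tcp_rot: [179.9, -0.1, -22.5]
ft_force: [0.5, -0.0, 0.3]
finger_gap: 85.4
```

```bash
python3 to.py 578 -60.7 86 -22.6
python3 - <<'E'
from bench import r
import cv2
s=r.snapshot("wrist");cv2.imwrite("pics/w6.png",s["image"])
s=r.snapshot("side");cv2.imwrite("pics/s6.png",cv2.resize(s["image"][110:310,200:470],None,fx=2.95,fy=2.95,interpolation=cv2.INTER_CUBIC))
E
```

```text
5.65 pose [522.5 -36.2  85.7] [ 1.799e+02 -1.000e-01 -2.250e+01] F [ 0.5 -0.   0.3]
shift tool mm [60.7  1.4 -0.2] turn rad [ 0.0021 -0.002   0.0023]
```

View pics/w6.png

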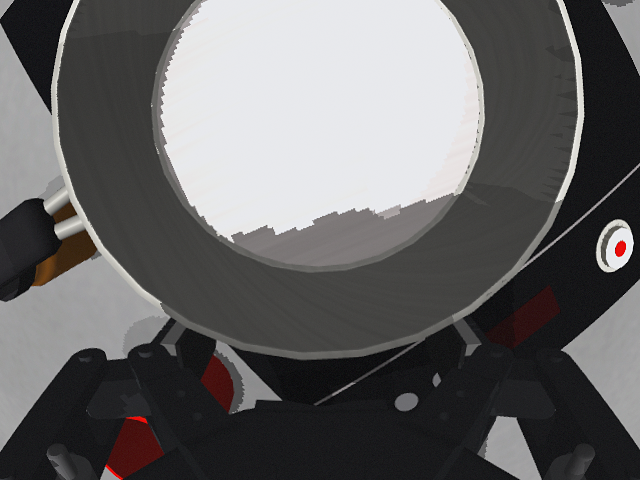

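View pics/s6.png

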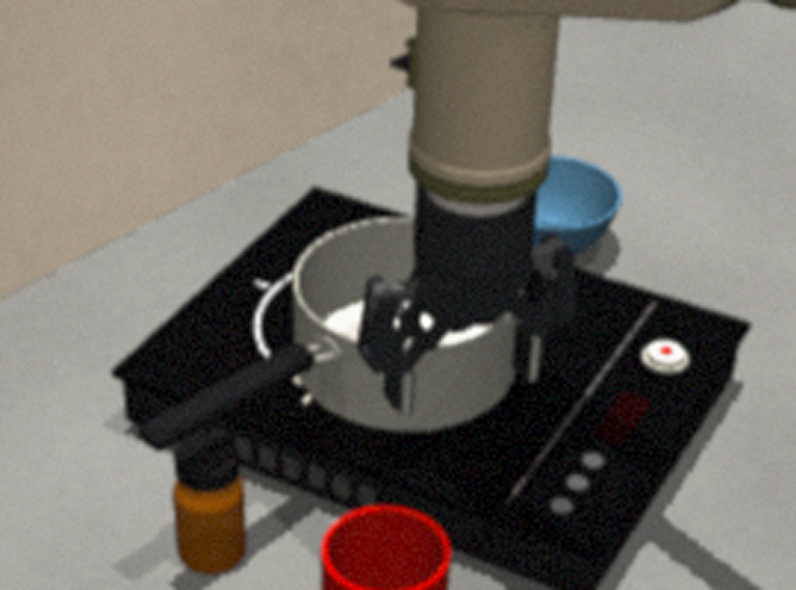

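carry_out([
  [[0.003,0,-0.002],[0,0,0],0],
  [[0.003,0,-0.001],[0,0,0],0],
  [[0.003,0,0],[0,0,0],0],
  [[0.003,0,0],[0,0,0],0],
  [[0.003,0,0],[0,0,0],0],
])

```text
time: 6.25
tool_pos: [535.1, -41.3, 88.3]
tcp_rot: [179.9, 0.3, -22.5]
ft_force: [-7.4, 3.0, 5.8]
finger_gap: 85.2
```

```bash
python3 to.py 578 -60.7 89 -22.6
```

```text
6.25 pose [535.1 -41.3  88.3] [179.9   0.3 -22.5] F [-7.4  3.   5.8]
shift tool mm [47.1  1.5 -0.9] turn rad [0.0024 0.0044 0.0025]
```

Run:
```python
from bench import r
import cv2
s=r.snapshot("wrist");cv2.imwrite("pics/w7.png",cv2.resize(s["image"][260:460],None,fx=1.25,fy=1.25))
s=r.snapshot("side");cv2.imwrite("pics/s7.png",cv2.resize(s["image"][150:270,270:430],None,fx=5,fy=5,interpolation=cv2.INTER_CUBIC))
print(r.sense()["wrist_torque"],r.sense()["ft_force"])
```

```text
[0.27271445 0.50871207 0.0037196 ] [-4.69388825  1.65552226  4.10799767]
```

View pics/w7.png

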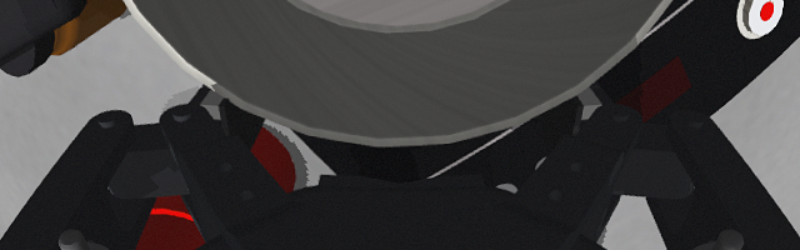

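View pics/s7.png

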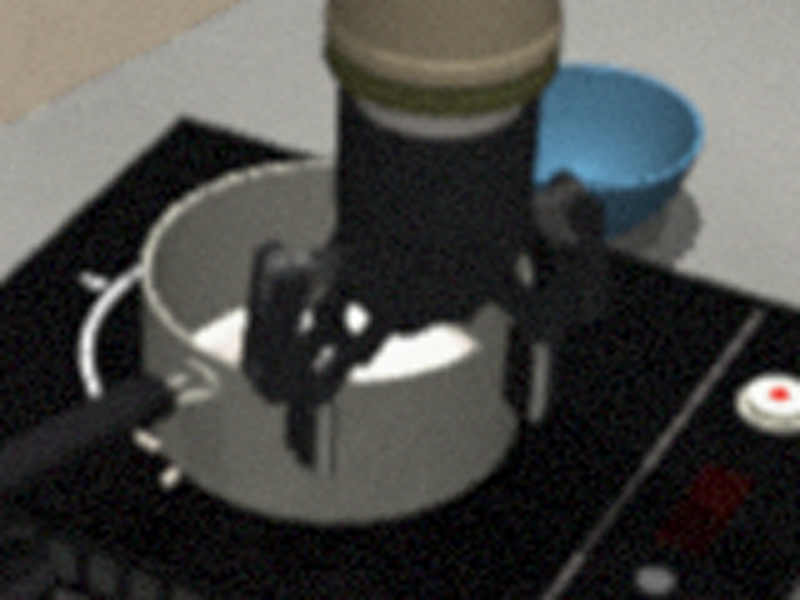

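carry_out([
  [[0.003,0,-0.001],[0,0,0],0],
  [[0.003,0,-0.0005],[0,0,0],0],
  [[0.003,0,-0.0005],[0,0,0],0],
  [[0.003,0,-0.0005],[0,0,0],0],
  [[0.003,0,-0.0005],[0,0,0],0],
  [[0.003,0,-0.0005],[0,0,0],0],
  [[0.003,0,-0.0005],[0,0,0],0],
  [[0.003,0,-0.0005],[0,0,0],0],
])

```text
time: 7.15
tool_pos: [555.1, -50.1, 89.0]
tcp_rot: [179.8, 0.9, -22.4]
ft_force: [-3.6, 0.6, -2.8]
finger_gap: 85.0
```

```bash
python3 to.py 578 -60.7 89 -22.6;  python3 - <<'E'
from bench import r
import cv2
s=r.snapshot("wrist");cv2.imwrite("pics/w8.png",s["image"])
s=r.snapshot("side");cv2.imwrite("pics/s8.png",cv2.resize(s["image"][150:270,250:410],None,fx=5,fy=5,interpolation=cv2.INTER_CUBIC))
E
```

```text
7.15 pose [555.1 -50.1  89. ] [179.8   0.9 -22.4] F [-3.6  0.6 -2.8]
shift tool mm [25.2  1.1 -0.4] turn rad [0.0039 0.0151 0.0029]
```

View pics/s8.png

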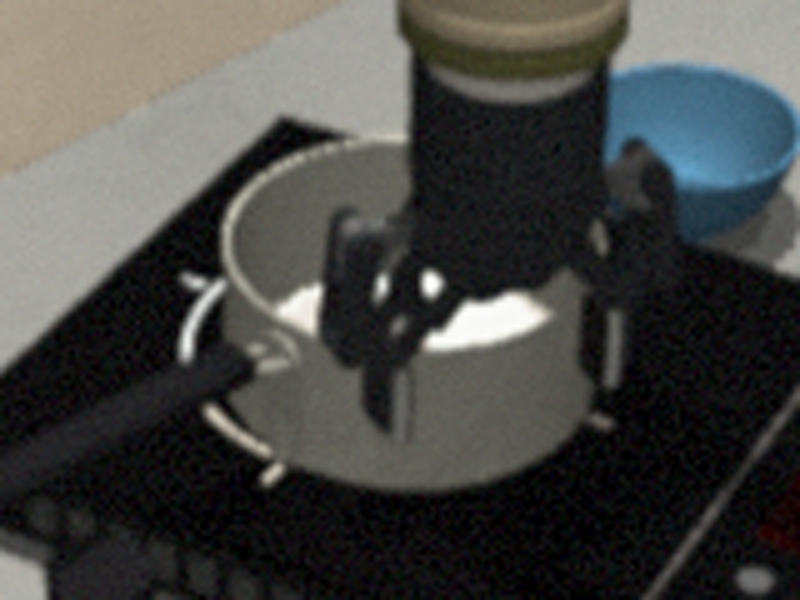

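View pics/w8.png

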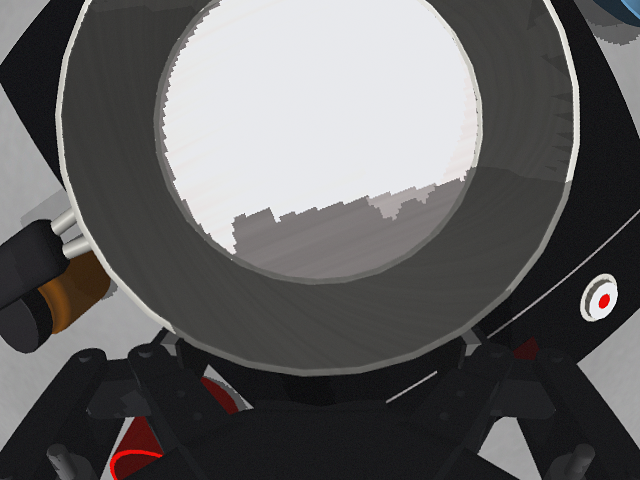

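carry_out([
  [[0.003,0,0],[0,0.008,0],0],
  [[0.003,0,0],[0,0.005,0],0],
  [[0.003,0,0],[0,0,0],0],
  [[0.003,0,0],[0,0,0],0],
  [[0.003,0,0],[0,0,0],0],
])

```text
time: 7.75
tool_pos: [570.0, -56.2, 89.3]
tcp_rot: [179.8, 0.0, -22.4]
ft_force: [-4.5, 0.7, -1.2]
finger_gap: 85.5
```

```bash
python3 to.py 578 -60.7 89 -22.6;  python3 - <<'E'
from bench import r
import cv2
from h import *
s=r.snapshot("side");cv2.imwrite("pics/s9.png",cv2.resize(s["image"][150:270,250:410],None,fx=5,fy=5,interpolation=cv2.INTER_CUBIC))
E
```

```text
7.75 pose [570.  -56.2  89.3] [179.8   0.  -22.4] F [-4.5  0.7 -1.2]
shift tool mm [9.2 1.1 0.2] turn rad [0.0038 0.0005 0.0029]
```

View pics/s9.png

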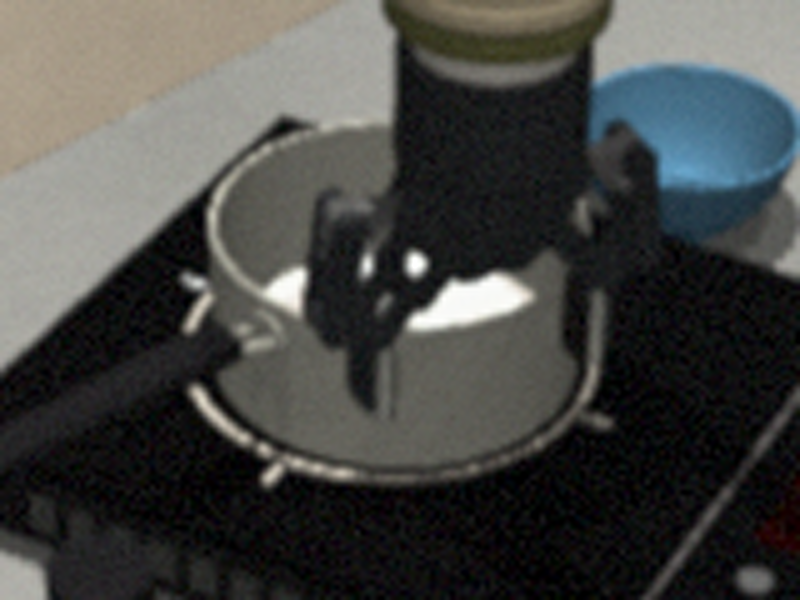

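carry_out([
  [[0.002,0,0],[0,0,0],0],
  [[0.002,0,0],[0,0,0],0],
  [[0.001,0,0],[0,0,0],0],
  [[0,0,0],[0,0,0],0],
  [[-0.01,0,0],[0,0,0],0],
  [[-0.015,0,0],[0,0,0],0],
  [[-0.01,0,-0.01],[0,0,0],0],
  [[-0.02,0,-0.02],[0,0,0],0],
  [[-0.03,0,-0.03],[0,0,0],0],
  [[-0.03,0.02,-0.03],[0,0,0],0],
  [[0,0.03,-0.03],[0,0,0],0],
])

```text
time: 8.9
tool_pos: [445.4, -57.3, 210.3]
tcp_rot: [179.8, -0.2, -22.3]
ft_force: [0.7, -1.4, 0.5]
finger_gap: 85.1
```

```bash
python3 to.py 480 -200 200 -22.6;  python3 - <<'E'
from bench import r
import cv2
s=r.snapshot("top");cv2.imwrite("pics/t10.png",s["image"])
s=r.snapshot("side");cv2.imwrite("pics/s10.png",cv2.resize(s["image"][150:270,250:410],None,fx=5,fy=5,interpolation=cv2.INTER_CUBIC))
E
```

```text
8.9 pose [445.4 -57.3 210.3] [179.8  -0.2 -22.3] F [ 0.7 -1.4  0.5]
shift tool mm [ 86.1 118.8  11. ] turn rad [ 0.0029 -0.0039  0.0053]
```

View pics/s10.png

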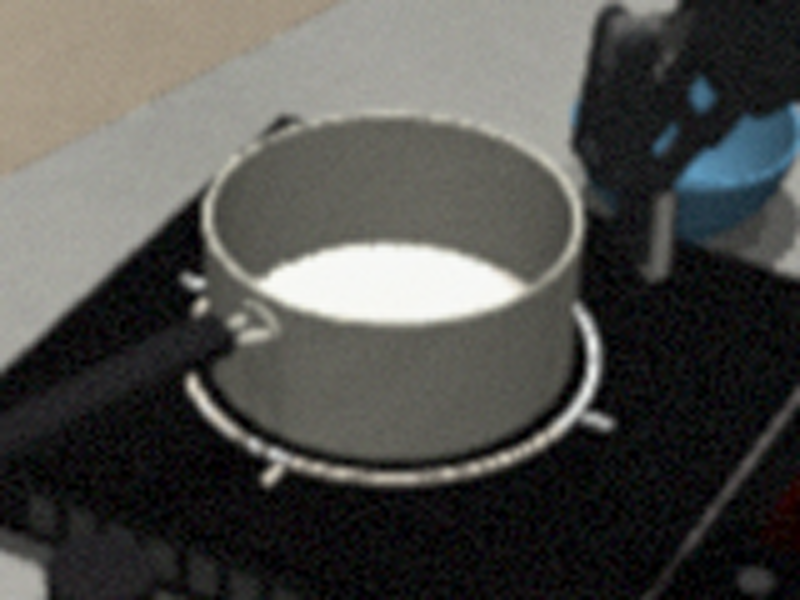

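View pics/t10.png

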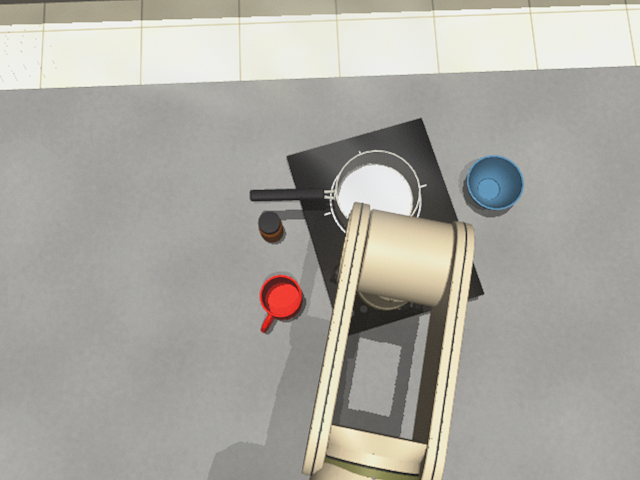

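Run:
```python
from bench import r
from fit import *
s=r.snapshot("side")
k=lambda a:(np.array(a,float)+.5)/5-.5+[250,150]
ring=k([(192,380),(207,408),(245,445),(320,472),(400,480),(480,465),(550,430),(588,385),(598,350),(582,312),(198,308)])
rim=k([(205,215),(582,215),(390,115),(390,323),(300,125),(480,123),(560,165),(225,167),(300,306),(500,303)])
for R in (None,89.5): print(circ(s,ring,60,R))
for R in (None,79.5): print(circ(s,rim,135,R))
rc=circ(s,ring,60,89.5)[0]; pc=circ(s,rim,135,79.5)[0]; print(pc-rc)
a=np.linspace(0,2*np.pi,200)
B=cv2.resize(s["image"][150:270,250:410],None,fx=5,fy=5,interpolation=cv2.INTER_CUBIC)
def draw(c,R,z,col):
    p=proj(s,np.c_[c[0]+R*np.cos(a),c[1]+R*np.sin(a),a*0+z]); big=(p-[250,150]+.5)*5-.5
    cv2.polylines(B,[np.int32(np.round(big*8))],True,col,1,cv2.LINE_AA,3)
draw(rc,89.5,60,(0,0,255)); draw(pc,79.5,135,(0,255,0)); draw(pc,75,60,(255,255,0)); draw(pc,80,65,(0,255,0))
cv2.imwrite("pics/s10b.png",B)
s=r.snapshot("top");cv2.imwrite("pics/t10b.png",cv2.resize(s["image"][135:235,310:440],None,fx=6,fy=6,interpolation=cv2.INTER_CUBIC))
```

```text
(array([652.41680316, -90.39650605,  90.37415568]), array([-1.3, -0.5,  2.1,  1.2,  1.1, -1.4, -2.2, -1.2,  1.3,  0.8, -0.1]))
(array([652.02632102, -89.58323238,  80.        ]), array([-0.9, -0.3,  2.1,  1.2,  1.1, -1.2, -1.7, -0.3,  2.4,  2.2,  0.8]))
(array([649.37815487, -87.82191941,  79.43926828]), array([ 0.4, -0.3, -3. ,  0.7, -0.6,  0.9,  1.6,  0.3, -0.2, -1.5]))
(array([649.36551601, -87.8406905 ,  80.        ]), array([ 0.4, -0.4, -3.1,  0.7, -0.7,  0.8,  1.5,  0.3, -0.3, -1.6]))
[-2.660805    1.74254187  0.        ]
```

View pics/s10b.png

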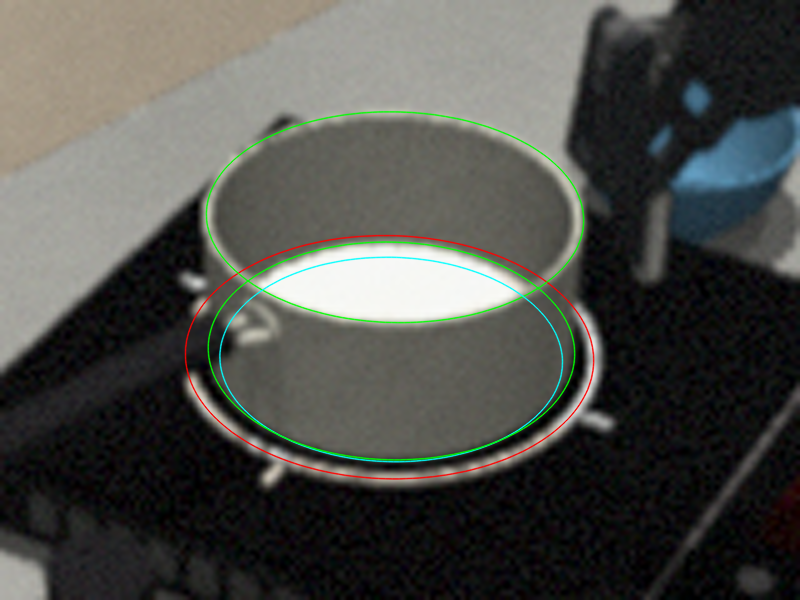

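View pics/t10b.png

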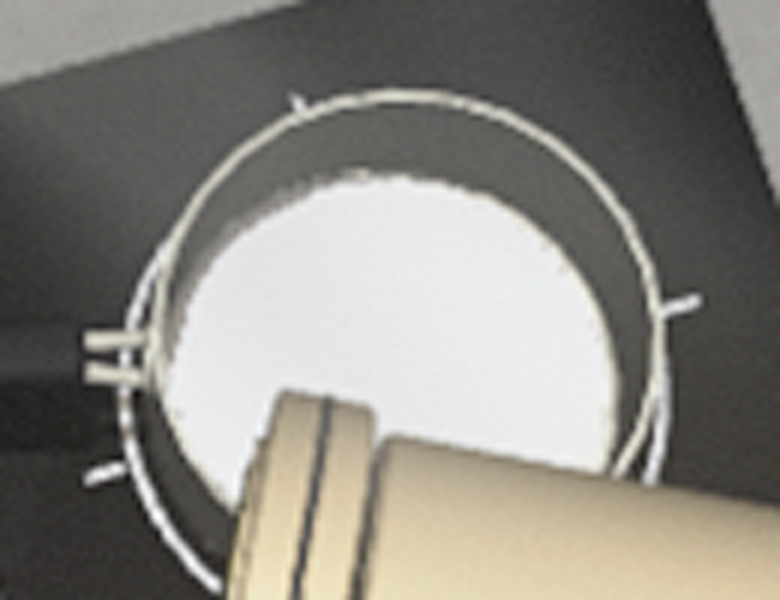

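carry_out([
  [[0,0.04,-0.01],[0,0,0],0],
  [[0,0.04,-0.01],[0,0,0],0],
  [[0,0.04,0],[0,0,0],0],
  [[0,0.04,0],[0,0,0],0],
  [[0,0.04,0],[0,0,0],0],
  [[0,0.04,0],[0,0,0],0],
  [[0,0.04,0],[0,0,0],0],
  [[0,0,0],[0,0,0],0],
])

```text
time: 9.9
tool_pos: [339.0, -321.8, 222.5]
tcp_rot: [-179.9, -0.1, -22.0]
ft_force: [0.3, 0.8, -0.2]
finger_gap: 85.3
```

```bash
python3 to.py 480 -200 200 -22.6;  python3 - <<'E'
from bench import r
import cv2
s=r.snapshot("top");cv2.imwrite("pics/t11.png",s["image"]);cv2.imwrite("pics/t11b.png",cv2.resize(s["image"][135:260,310:440],None,fx=4.5,fy=4.5,interpolation=cv2.INTER_CUBIC))
E
```

```text
9.9 pose [ 339.  -321.8  222.5] [-1.799e+02 -1.000e-01 -2.200e+01] F [ 0.3  0.8 -0.2]
shift tool mm [  85.  -165.8   22.9] turn rad [-0.0016 -0.0017  0.01  ]
```

View pics/t11b.png

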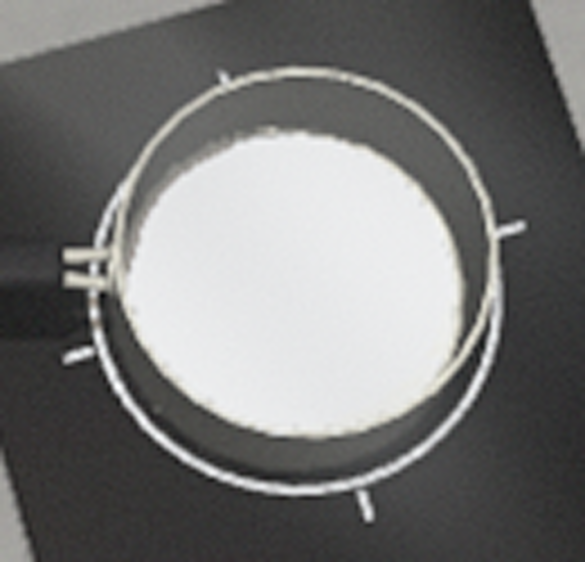

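Run:
```python
from bench import r
from fit import *
s=r.snapshot("top")
k=lambda a:(np.array(a,float)+.5)/4.5-.5+[310,135]
ring=k([(95,300),(103,350),(130,405),(180,455),(240,483),(300,490),(370,480),(430,445),(475,390),(497,320),(497,285),(122,185),(95,275)])
rim=k([(302,71),(119,240),(491,230),(130,180),(165,125),(225,85),(380,88),(440,130),(475,180),(490,290),(465,355),(435,390),(300,437),(240,425),(180,390),(370,428)])
for R in (None,89.5): print(circ(s,ring,60,R))
for R in (None,79.5): print(circ(s,rim,135,R))
rc=circ(s,ring,60)[0]; pc=circ(s,rim,135)[0]; print(pc-rc)
a=np.linspace(0,2*np.pi,200)
B=cv2.resize(s["image"][135:260,310:440],None,fx=4.5,fy=4.5,interpolation=cv2.INTER_CUBIC)
def draw(c,R,z,col):
    p=proj(s,np.c_[c[0]+R*np.cos(a),c[1]+R*np.sin(a),a*0+z]); big=(p-[310,135]+.5)*4.5-.5
    cv2.polylines(B,[np.int32(np.round(big*8))],True,col,1,cv2.LINE_AA,3)
draw(rc,rc[2],60,(0,0,255)); draw(pc,pc[2],135,(0,255,0))
cv2.imwrite("pics/t11c.png",B)
print("button",toworld(s,(442,285),66))
cv2.imwrite("pics/btn.png",cv2.resize(s["image"][265:305,420:465],None,fx=12,fy=12,interpolation=cv2.INTER_CUBIC))
```

```text
(array([650.72494292, -91.2963748 ,  89.75004739]), array([-0.7, -0.2,  0.1,  0.5,  0.2, -0.6,  0.4,  0.1, -0. , -0. , -0.3,
        1.6, -0.5]))
(array([650.41494752, -91.27035034,  80.        ]), array([-0.5, -0.1,  0.2,  0.4,  0.2, -0.6,  0.4,  0.1,  0.1,  0.2,  0. ,
        2. , -0.2]))
(array([647.89521235, -87.07535448,  78.91719182]), array([ 0.2, -1.8, -0.2, -0.3,  0.6,  0.6,  0.1, -0.2, -0.3, -0.4,  0.1,
        0.2,  0.1,  0.1,  0.1,  0.4]))
(array([647.91042048, -86.80891684,  80.        ]), array([-0.4, -2.6, -0.6, -1.2, -0.2, -0.1, -0.4, -0.5, -0.6, -0.7, -0.2,
       -0.2, -0.5, -0.6, -0.7, -0.1]))
[ -2.82973057   4.22102033 -10.83285557]
button [[ 473.64316776 -208.32958401   66.        ]]
```

View pics/t11c.png

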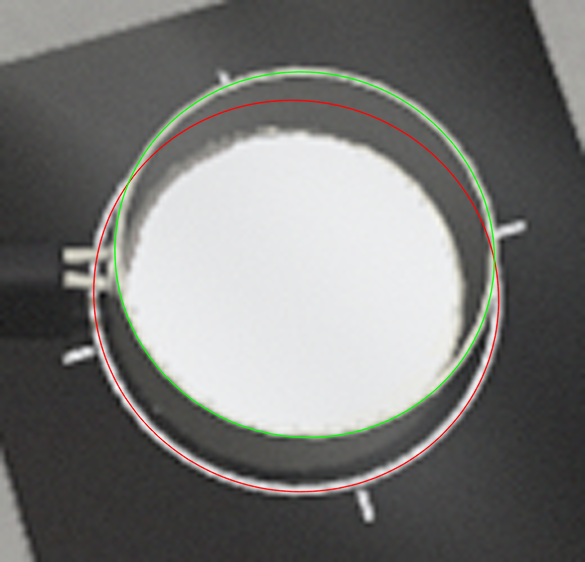

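View pics/btn.png

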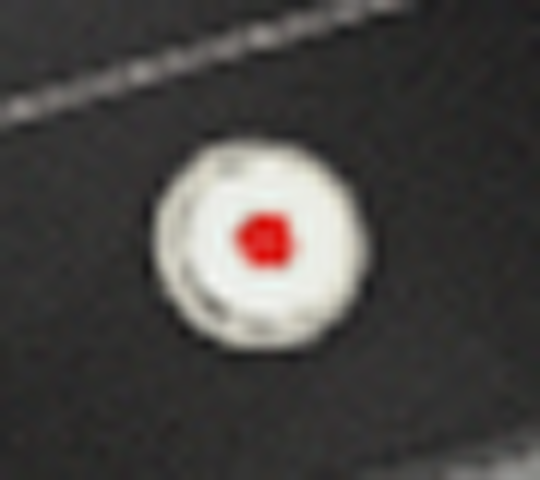

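```bash
python3 to.py 551 -48.6 210 -22.6
```

```text
10.0 pose [ 340.3 -318.8  222.4] [-1.798e+02 -1.000e-01 -2.190e+01] F [-0.7 -0.3  0.4]
shift tool mm [  94.6 -329.2   13.7] turn rad [-0.0038 -0.0012  0.0119]
```

carry_out([
  [[0.01,-0.035,0],[0,0,0.012],0],
  [[0.01,-0.035,0],[0,0,0],0],
  [[0.01,-0.035,0],[0,0,0],0],
  [[0.01,-0.035,0],[0,0,0],0],
  [[0.01,-0.035,0],[0,0,0],0],
  [[0.01,-0.035,0],[0,0,0],0],
  [[0.01,-0.035,0],[0,0,0],0],
  [[0.01,-0.035,0],[0,0,0],0],
  [[0.005,-0.02,0],[0,0,0],0],
  [[0,0,0],[0,0,0],0],
])

```text
time: 11.0
tool_pos: [540.8, -46.0, 216.7]
tcp_rot: [-179.5, 0.4, -21.8]
ft_force: [-0.8, -0.0, -0.2]
finger_gap: 85.3
```

```bash
python3 to.py 551 -48.6 120 -22.6
```

```text
11.0 pose [540.8 -46.  216.7] [-179.5    0.4  -21.8] F [-0.8 -0.  -0.2]
shift tool mm [11.1 -0.5 96.7] turn rad [-0.0088  0.0068  0.0133]
```

carry_out([
  [[0,0,0.025],[-0.009,0.007,0.013],0],
  [[0,0,0.025],[0,0,0],0],
  [[0,0,0.025],[0,0,0],0],
  [[0,0,0.02],[0,0,0],0],
  [[0,0,0.005],[0,0,0],0],
  [[0,0,0],[0,0,0],0],
])

```text
time: 11.6
tool_pos: [538.3, -39.1, 112.1]
tcp_rot: [180.0, 0.1, -22.0]
ft_force: [-0.2, -0.4, 1.0]
finger_gap: 85.8
```

```bash
python3 to.py 560 -52.4 89 -22.6
```

```text
11.6 pose [538.3 -39.1 112.1] [ 1.8e+02  1.0e-01 -2.2e+01] F [-0.2 -0.4  1. ]
shift tool mm [25.1  4.2 23.1] turn rad [0.0008 0.0017 0.0101]
```

carry_out([
  [[0.003,0.002,0.008],[0,0,0.005],0],
  [[0.004,0.002,0.006],[0,0,0.005],0],
  [[0.004,0,0.004],[0,0,0],0],
  [[0.004,0,0.002],[0,0,0],0],
  [[0.002,0,0],[0,0,0],0],
  [[0,0,0],[0,0,0],0],
])

```text
time: 12.2
tool_pos: [556.3, -50.9, 94.5]
tcp_rot: [-180.0, -0.2, -22.7]
ft_force: [0.0, 0.1, 0.5]
finger_gap: 85.5
```

```bash
python3 to.py 578.6 -60.1 89 -22.6
```

```text
12.2 pose [556.3 -50.9  94.5] [-180.    -0.2  -22.7] F [0.  0.1 0.5]
shift tool mm [24.1 -0.1  5.6] turn rad [-0.0004 -0.0041 -0.001 ]
```

carry_out([
  [[0.003,0,0.002],[0,0,0],0],
  [[0.003,0,0.001],[0,0,0],0],
  [[0.003,0,0],[0,0,0],0],
  [[0.002,0,0],[0,0,0],0],
  [[0.002,0,0],[0,0,0],0],
  [[0,0,0],[0,0,0],0],
])

```text
time: 12.8
tool_pos: [569.9, -56.4, 92.0]
tcp_rot: [-180.0, -0.3, -22.7]
ft_force: [-0.3, -0.7, -0.3]
finger_gap: 85.2
```

```bash
python3 to.py 578.6 -60.1 89 -22.6
```

```text
12.8 pose [569.9 -56.4  92. ] [-180.    -0.3  -22.7] F [-0.3 -0.7 -0.3]
shift tool mm [9.5 0.1 3.1] turn rad [-0.0006 -0.0051 -0.0009]
```

carry_out([
  [[0.002,0,0],[0,0,0],0],
  [[0.002,0,0],[0,0,0],0],
  [[0.002,0,0],[0,0,0],0],
  [[0.001,0,0],[0,0,0],0],
  [[0,0,0],[0,0,0],0],
])

```text
time: 13.3
tool_pos: [575.8, -58.5, 91.7]
tcp_rot: [-180.0, -0.1, -22.6]
ft_force: [-0.8, 0.1, -0.2]
finger_gap: 85.3
```

```bash
python3 to.py 578.6 -60.1 89 -22.6
```

```text
13.3 pose [575.8 -58.5  91.7] [-1.80e+02 -1.00e-01 -2.26e+01] F [-0.8  0.1 -0.2]
shift tool mm [3.2 0.4 2.7] turn rad [-0.0009 -0.0024 -0.0003]
```

carry_out([
  [[0.0015,0,0],[0,0,0],0],
  [[0.0015,0,0],[0,0,0],0],
  [[0.0005,0,0],[0,0,0],0],
])

```text
time: 13.6
tool_pos: [577.3, -59.0, 91.6]
tcp_rot: [-180.0, 0.1, -22.6]
ft_force: [-4.0, 0.9, 2.9]
finger_gap: 85.0
```

```bash
python3 to.py 578.6 -60.1 89 -22.6;  python3 - <<'E'
from bench import r
import cv2
s=r.snapshot("side");cv2.imwrite("pics/s12.png",cv2.resize(s["image"][150:270,250:410],None,fx=5,fy=5,interpolation=cv2.INTER_CUBIC))
E
```

```text
13.6 pose [577.3 -59.   91.6] [-1.80e+02  1.00e-01 -2.26e+01] F [-4.   0.9  2.9]
shift tool mm [1.6 0.5 2.6] turn rad [-0.0004  0.0022  0.0001]
```

View pics/s12.png

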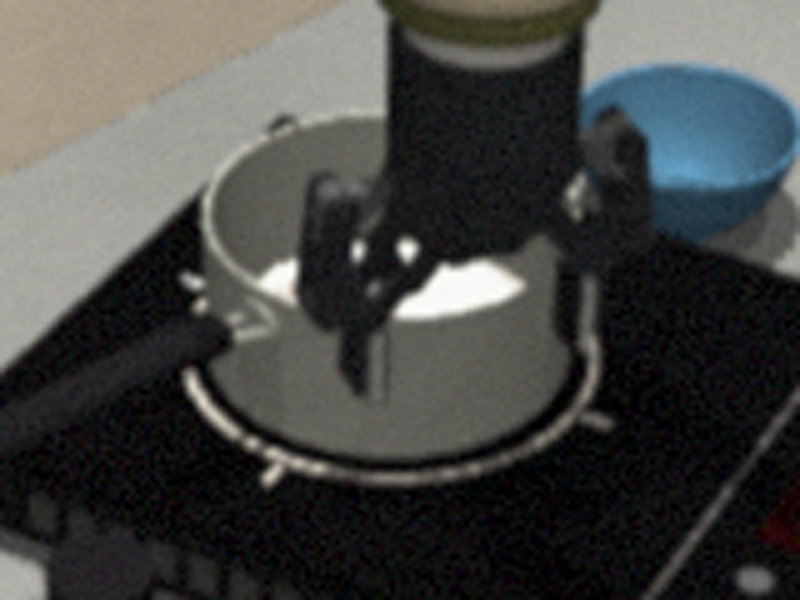

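carry_out([
  [[0.0015,0.0003,0],[0,0,0],0],
  [[0.0015,0.0003,0],[0,0,0],0],
  [[0.0015,0.0003,0],[0,0,0],0],
])

```text
time: 13.95
tool_pos: [579.2, -60.2, 91.7]
tcp_rot: [-180.0, 0.4, -22.6]
ft_force: [-6.9, 3.8, 5.2]
finger_gap: 85.3
```

```bash
python3 to.py 578.6 -60.1 89 -22.6;  python3 - <<'E'
from bench import r
import cv2
s=r.snapshot("side");cv2.imwrite("pics/s13.png",cv2.resize(s["image"][150:270,250:410],None,fx=5,fy=5,interpolation=cv2.INTER_CUBIC))
E
```

```text
13.95 pose [579.2 -60.2  91.7] [-180.     0.4  -22.6] F [-6.9  3.8  5.2]
shift tool mm [-0.6  0.2  2.7] turn rad [-0.0006  0.0072  0.0007]
```

View pics/s13.png

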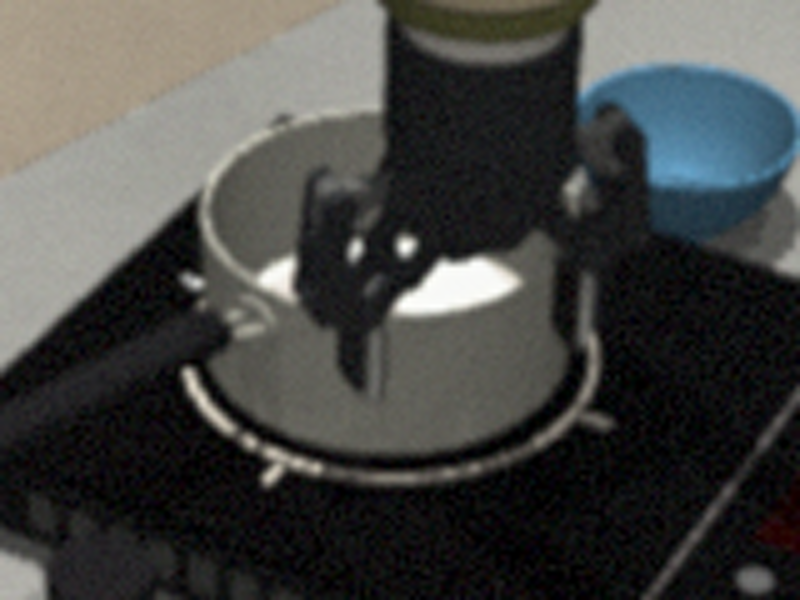

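carry_out([
  [[0.0015,0.0003,0],[0,0,0],0],
  [[0,0,0],[0,0,0],0],
  [[-0.008,0,0],[0,0,0],0],
  [[-0.015,0,0],[0,0,0],0],
  [[-0.015,0,-0.01],[0,0,0],0],
  [[-0.02,0,-0.025],[0,0,0],0],
  [[-0.02,0.01,-0.03],[0,0,0],0],
  [[-0.02,0.03,-0.03],[0,0,0],0.5],
  [[0,0.04,-0.03],[0,0,0],1],
  [[0,0.04,0],[0,0,0],1],
  [[0,0.04,0],[0,0,0],1],
  [[0,0.04,0],[0,0,0],1],
], newtons=20)

```text
time: 15.2
tool_pos: [407.5, -209.1, 222.5]
tcp_rot: [179.8, -0.0, -22.1]
ft_force: [1.2, -0.3, 0.2]
finger_gap: 12.3
```

carry_out([
  [[0,0.04,0],[0,0,0],1],
  [[0,0.04,0],[0,0,0],1],
  [[0,0.03,0],[0,0,0],1],
  [[0,0,0],[0,0,0],1],
])

```text
time: 15.6
tool_pos: [361.2, -318.8, 223.9]
tcp_rot: [179.6, -0.3, -22.4]
ft_force: [-0.7, 0.1, 0.2]
finger_gap: -0.1
```

```bash
python3 to.py 473 -208.3 110 -22.6;  python3 - <<'E'
from bench import r
import cv2
s=r.snapshot("top");cv2.imwrite("pics/t14.png",s["image"]);cv2.imwrite("pics/t14b.png",cv2.resize(s["image"][135:260,310:440],None,fx=4.5,fy=4.5,interpolation=cv2.INTER_CUBIC))
s=r.snapshot("side");cv2.imwrite("pics/s14.png",cv2.resize(s["image"][150:270,250:410],None,fx=5,fy=5,interpolation=cv2.INTER_CUBIC))
E
```

```text
15.6 pose [ 361.2 -318.8  223.9] [179.6  -0.3 -22.4] F [-0.7  0.1  0.2]
shift tool mm [  60.6 -145.6  113.2] turn rad [ 0.0073 -0.0054  0.0032]
```

View pics/t14b.png

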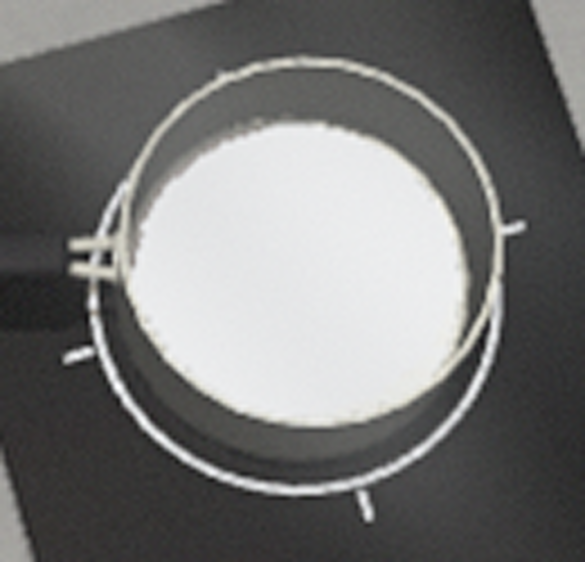

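View pics/s14.png

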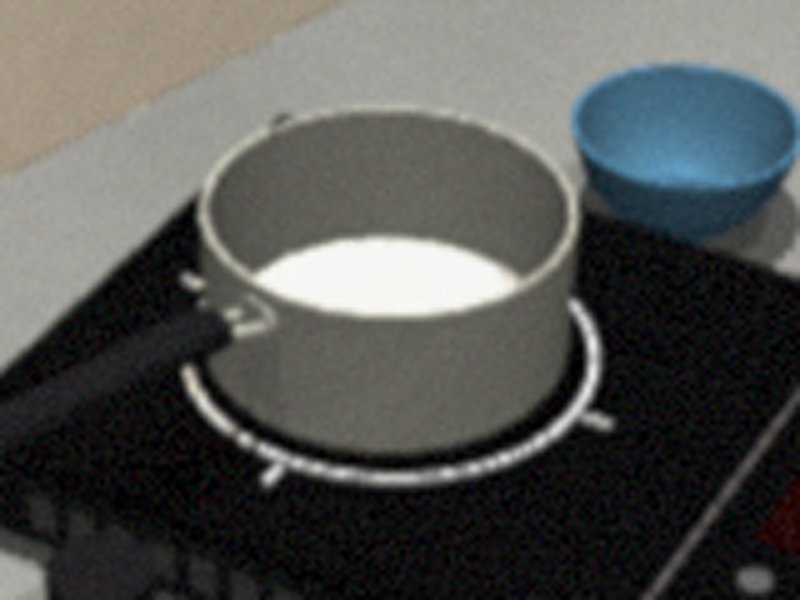

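Run:
```python
from bench import r
from fit import *
s=r.snapshot("top")
k=lambda a:(np.array(a,float)+.5)/4.5-.5+[310,135]
rim=k([(303,62),(498,230),(135,175),(170,120),(225,78),(375,75),(440,115),(475,160),(496,285),(470,345),(440,380),(305,427),(240,413),(185,380),(375,417)])
a=np.linspace(0,2*np.pi,200)
ring=np.array([650.7,-91.3]); pc=circ(s,rim,135)
print(pc, pc[0][:2]-ring)
def draw(B,off,f,c,R,z,col):
    p=proj(s,np.c_[c[0]+R*np.cos(a),c[1]+R*np.sin(a),a*0+z]); big=(p-off+.5)*f-.5
    cv2.polylines(B,[np.int32(np.round(big*8))],True,col,1,cv2.LINE_AA,3)
B=cv2.resize(s["image"][135:260,310:440],None,fx=4.5,fy=4.5,interpolation=cv2.INTER_CUBIC)
draw(B,[310,135],4.5,pc[0],pc[0][2],135,(0,255,0)); cv2.imwrite("pics/t14c.png",B)
s=r.snapshot("side")
k=lambda a:(np.array(a,float)+.5)/5-.5+[250,150]
rim=k([(202,210),(577,210),(385,109),(390,318),(300,121),(475,118),(552,158),(225,158),(290,299),(490,300)])
pc=circ(s,rim,135,79.2); rc=np.array([652.2,-90])
print(pc, pc[0][:2]-rc)
B=cv2.resize(s["image"][150:270,250:410],None,fx=5,fy=5,interpolation=cv2.INTER_CUBIC)
draw(B,[250,150],5,pc[0],79.2,135,(0,255,0)); draw(B,[250,150],5,rc,89.5,60,(0,0,255)); draw(B,[250,150],5,pc[0],75,60,(255,255,0))
cv2.imwrite("pics/s14c.png",B)
```

```text
(array([651.86802764, -89.73383249,  78.83773362]), array([ 0.2, -0.1, -0.6, -0.3,  0.8, -0. ,  0. , -0.2,  0.2, -0.1,  0. ,
        0.1,  0.1,  0.3, -0.1])) [1.16802764 1.56616751]
(array([652.96629544, -89.07639083,  80.        ]), array([ 0.3, -0.2, -1.2,  0.9, -1.3,  1.6,  1.5,  0.9,  0. , -1.3])) [0.76629544 0.92360917]
```

View pics/t14c.png

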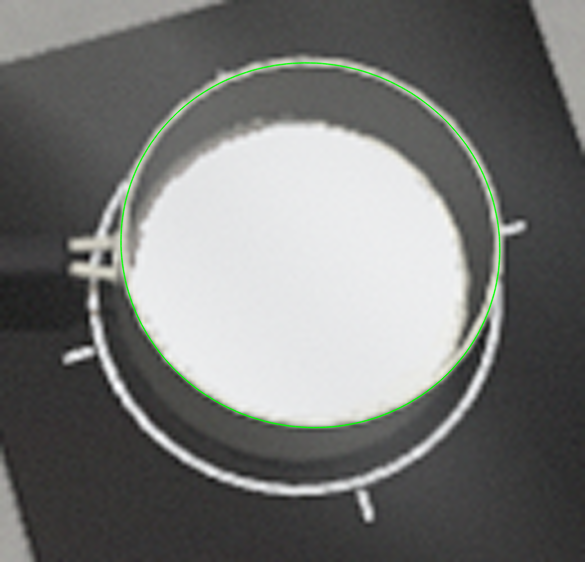

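View pics/s14c.png

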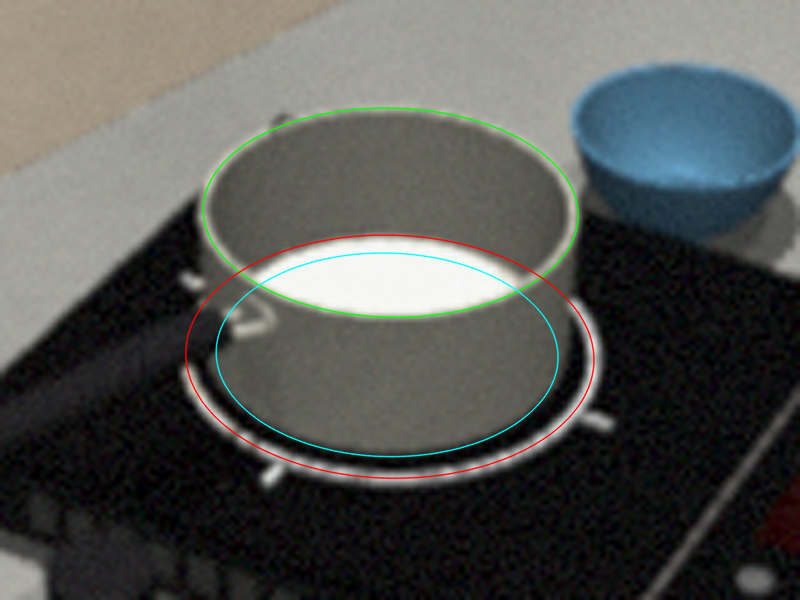

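carry_out([
  [[0.012,-0.029,0.015],[0.007,-0.005,0],1],
  [[0.012,-0.029,0.02],[0,0,0],1],
  [[0.012,-0.029,0.02],[0,0,0],1],
  [[0.012,-0.029,0.02],[0,0,0],1],
  [[0.008,-0.018,0.015],[0,0,0],1],
  [[0,0,0],[0,0,0],1],
  [[0,0,0],[0,0,0],1],
])

```text
time: 16.5
tool_pos: [472.4, -199.8, 132.5]
tcp_rot: [-180.0, -0.2, -21.5]
ft_force: [0.0, -0.9, 0.0]
finger_gap: -0.1
```

```bash
python3 to.py 473.5 -208 75 -22.6
```

```text
16.5 pose [ 472.4 -199.8  132.5] [-180.    -0.2  -21.5] F [ 0.  -0.9  0. ]
shift tool mm [ 3.8  7.3 57.5] turn rad [-0.0009 -0.004   0.0189]
```

carry_out([
  [[0.002,0.003,0.012],[0,-0.004,0.01],1],
  [[0.001,0.002,0.012],[0,0,0.009],1],
  [[0,0.001,0.01],[0,0,0],1],
  [[0,0,0.007],[0,0,0],1],
  [[0,0,0.003],[0,0,0],1],
  [[0,0,0],[0,0,0],1],
])

```text
time: 17.1
tool_pos: [472.2, -209.3, 86.3]
tcp_rot: [180.0, -0.1, -22.9]
ft_force: [-0.1, 0.4, 0.5]
finger_gap: 0.3
```

```bash
python3 to.py 473.5 -208 72 -22.6;  python3 - <<'E'
from bench import r
import cv2
s=r.snapshot("side");cv2.imwrite("pics/s15.png",cv2.resize(s["image"][160:280,340:500],None,fx=5,fy=5,interpolation=cv2.INTER_CUBIC))
s=r.snapshot("wrist");cv2.imwrite("pics/w15.png",s["image"])
E
```

```text
17.1 pose [ 472.2 -209.3   86.3] [ 1.80e+02 -1.00e-01 -2.29e+01] F [-0.1  0.4  0.5]
shift tool mm [ 0.6 -1.7 14.3] turn rad [ 0.0001 -0.0019 -0.0044]
```

View pics/s15.png

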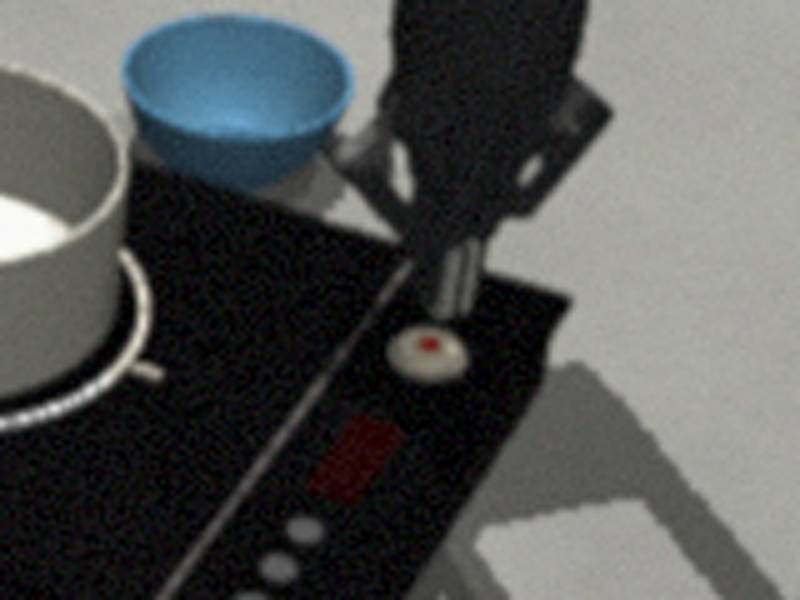

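View pics/w15.png

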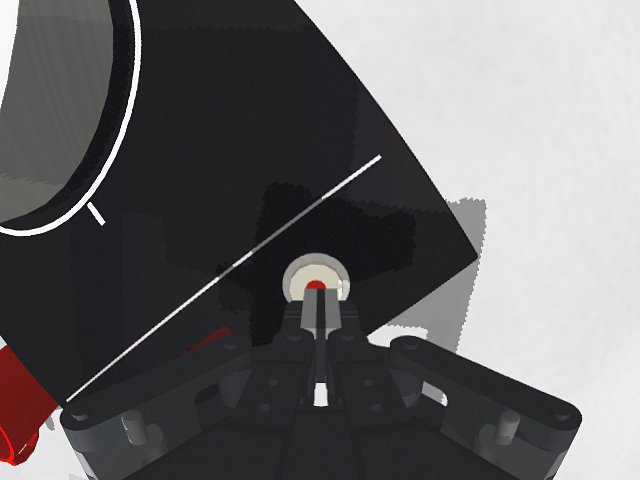

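Run:
```python
from bench import r
from h import *
s=r.snapshot("side"); 
for n,p in [("tcp",(472.2,-209.3,86.3)),("btn",(473.5,-208,66))]: print(n,(proj(s,p)[0]-[340,160])*5)
print("red dot side", toworld(s,(429/5+340,345/5+160),66))
t=r.sense(); print(t["tool_pos"])
w=r.snapshot("wrist"); f=240/np.tan(np.radians(w["vertical_fov"]/2)); R=cv2.Rodrigues(np.array(w["rvec"]))[0]
for p in [(473.5,-208,66),tuple(t["tool_pos"])]:
    c=R@np.array(p)+w["tvec"]; th=np.arctan2(np.hypot(c[0],c[1]),c[2]); print(np.array([w["cx"],w["cy"]])+f*th*c[:2]/np.hypot(*c[:2]))
```

```text
tcp [441.9570444  305.68665838]
btn [431.46200347 343.85988185]
red dot side [[ 473.77747981 -206.60076066   66.        ]]
[ 473.01240184 -209.36516415   87.41005853]
[315.38004209 290.03748362]
[318.14758042 309.22708817]
```

carry_out([
  [[0.0005,-0.001,0.005],[0,0,0],1],
  [[0,0,0.005],[0,0,0],1],
  [[0,0,0.003],[0,0,0],1],
  [[0,0,0.001],[0,0,0],1],
  [[0,0,0],[0,0,0],1],
])

```text
time: 17.8
tool_pos: [474.9, -208.7, 73.3]
tcp_rot: [180.0, -0.3, -22.8]
ft_force: [-0.4, -0.3, 0.4]
finger_gap: -0.3
```

```bash
python3 to.py 473.5 -208 62 -22.6
```

```text
17.8 pose [ 474.9 -208.7   73.3] [180.   -0.3 -22.8] F [-0.4 -0.3  0.4]
shift tool mm [-1.6 -0.1 11.3] turn rad [ 0.0004 -0.0057 -0.0032]
```

carry_out([
  [[-0.001,0,0.003],[0,-0.004,0],1],
  [[0,0,0.002],[0,0,0],1],
  [[0,0,0.0015],[0,0,0],1],
  [[0,0,0.001],[0,0,0],1],
])

```text
time: 18.2
tool_pos: [474.1, -208.3, 65.5]
tcp_rot: [180.0, -0.1, -22.8]
ft_force: [-1.1, 0.1, 2.2]
finger_gap: -0.0
```

```bash
python3 to.py 473.5 -208 62 -22.6
```

```text
18.2 pose [ 474.1 -208.3   65.5] [ 1.80e+02 -1.00e-01 -2.28e+01] F [-1.1  0.1  2.2]
shift tool mm [-0.7 -0.1  3.4] turn rad [ 0.0005 -0.0016 -0.0031]
```

Contact shows at z ≈ 66 with 2.2 N. Now I press it fully down.

carry_out([
  [[0,0,0.0015],[0,0,0],1],
  [[0,0,0.0015],[0,0,0],1],
  [[0,0,0.0015],[0,0,0],1],
  [[0,0,0.001],[0,0,0],1],
])

```text
time: 18.6
tool_pos: [474.2, -208.4, 61.9]
tcp_rot: [180.0, -0.1, -22.8]
ft_force: [-8.2, 4.7, 17.6]
finger_gap: -0.5
```

carry_out([
  [[0,0,-0.003],[0,0,0],1],
  [[0,0,-0.006],[0,0,0],1],
  [[0,0,-0.015],[0,0,0],1],
  [[0,0,-0.03],[0,0,0],1],
  [[0,0,-0.03],[0,0,0],1],
  [[0,0,-0.03],[0,0,0],1],
  [[-0.02,0.03,-0.02],[0,0,0],1],
  [[-0.02,0.04,0],[0,0,0],1],
  [[-0.02,0.04,0],[0,0,0],1],
  [[-0.02,0.04,0],[0,0,0],1],
  [[0,0,0],[0,0,0],1],
  [[0,0,0],[0,0,0],1],
])

```text
time: 19.8
tool_pos: [339.3, -320.5, 212.0]
tcp_rot: [179.7, -0.7, -22.7]
ft_force: [0.4, 0.4, -0.5]
finger_gap: -0.3
```

Run:
```python
from bench import r
import cv2,numpy as np
s=r.snapshot("top");t=cv2.resize(s["image"][110:345,230:530],None,fx=1.3,fy=1.3)
u=r.snapshot("side");v=cv2.resize(u["image"][150:350,230:470],None,fx=1.5,fy=1.5)
h=max(t.shape[0],v.shape[0]); p=lambda a:cv2.copyMakeBorder(a,0,h-a.shape[0],0,0,cv2.BORDER_CONSTANT)
cv2.imwrite("pics/end.png",np.hstack([p(t),p(v)]))
a=cv2.imread("pics/top0.png"); 
for n,(x0,x1,y0,y1) in {"bowl":(460,530,150,215),"mug":(255,305,270,335)}.items(): print(n,cv2.absdiff(a,s["image"])[y0:y1,x0:x1].mean())
b=cv2.imread("pics/t14.png")[150:250,320:430]; print("pan vs before press",cv2.absdiff(b,s["image"][150:250,320:430]).mean())
print(r.sense()["tool_pos"],r.sense()["qd"].round(2))
```

```text
bowl 1.7312087912087912
mug 1.948
pan vs before press 1.5747575757575758
[ 340.09532546 -319.77701353  211.70511673] [ 1.45  0.59  0.22  0.17 -0.13  0.02]
```

View pics/end.png

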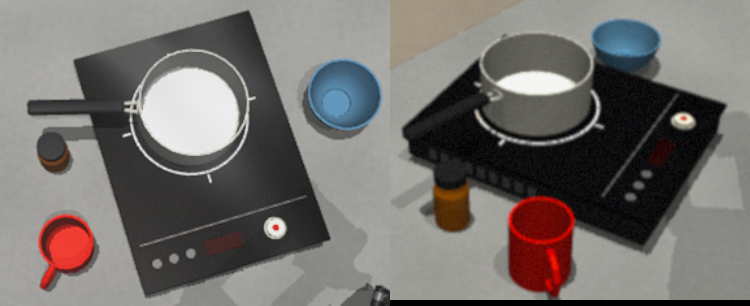

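The pan stands inside the ring, the button is up, and the mug, bowl and jar look untouched. The arm is clear of everything, so I'm handing in.

```bash
python3 -c "
from bench import r
print(r.hand_in())"
```

```text
the job is handed in; nothing more can be done
None
```

I slid the saucepan into the ring with the two open fingertips, using one main push and a small correction. I then pressed the on button with the closed fingertips, let it come up, backed away and handed in at about 20 s.

**Centring:** the pan sits about 2 mm off the ring's centre by the top camera and about 1 mm by the side camera. The two cameras disagree slightly, within their calibration. The base is 13 mm smaller in radius than the ring, so it stands well inside the line.

**Button:** contact came at a TCP height of about 66 mm. It bottomed at 61.9 mm with 17.6 N, so it went through its full 4 mm. The last pictures show it up again, although I could not read its travel directly.

**Other objects:** comparing pictures from before and after showed no change in the mug or bowl. The jar looks in place by eye, and the pan did not move during the press.

**Upward force while pushing:** I saw up to 10 N of upward force early in the first push, with the fingers too low. I backed off and raised them, and the pan stayed flat. Vertical forces of up to about 6 N still appeared at times after that.

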